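# Pop the sample port of the bench tester

## Task

Open the sample port of the bench tester: with the fingertips press down the ribbed free edge of its square hatch once, as far as it goes, then let go so that it pops up by itself. Stay off it and watch it stand wide open for two full seconds before you finish; do not press it a second time, and do not grasp, pry or shove it. Leave the tester's small round power button and the beaker, cup and bottle around it alone.

Things in the scene. Friction and masses are not known exactly. Their poses are not given: they have to be found in the camera images.
- tester: White bench tester, fixed to the bench: a low box 240 mm (x) x 200 mm (y) x 80 mm high, with a raised display bar 25 mm high along its +x edge (from x = +65 to +115 mm). Origin at the centre of its underside on the bench; its -x side is the front with the hatch's free edge.
- hatch (a joint): Angle of the grey hatch on the tester's top (rad). 0 closed and latched, negative pressed in (stop at -0.075), positive open. Push-push latch: pressed in beyond about -0.05 and let go, it rises on a damped spring to 1.25 in about 1.5 s and stays; fingers in its way hold it up. Pressed to the stop once more it latches shut again.
- hatch_pad (a point): Centre of the upper face of the black ribbed thumb pad (22 mm along x, 50 mm along y) on the hatch's free edge, where to press; it moves with the hatch, 93 mm above the bench when closed, and goes down 7 mm to the stop. The press takes about 2 N at first, 6 N at the stop. Axes as the tester's while closed.
- hatch_hinge (a point): Middle of the hatch's hinge line (along y), at its far edge, 97 mm from the pad along the tester's +x, 84 mm above the bench. The hatch plate is 110 mm (x) by 90 mm (y), 12 mm thick, 10 mm proud of the box; opening, its free edge swings up and back towards the hinge, to 110 mm above the box.
- latch_pin (a joint): Follower pin of the push-push latch, hidden in the housing (m): 0 latched, about 0.008 when the latch has let the hatch go after one press, above 0.011 after a second press. It cannot be reached by hand.
- power (a joint): Small round power button, 18 mm across, on the tester's top to the right (-y) of the hatch, 93 mm from the pad: 0 as it stands, grows to 0.005 m when pressed. Not to be pressed.
- beaker_mid (a point): Centre, half-way up, of a loose straight steel beaker, 76 mm across and 100 mm high, standing on the bench beside the tester.
- cup_mid (a point): Centre, half-way up, of a loose white plastic cup, 72 mm across and 95 mm high, standing on the bench beside the tester.
- bottle_mid (a point): Centre, half-way up, of a loose capped bottle, 54 mm across and 130 mm high, standing on the bench beside the tester.

How it is judged:
On the way, in this order (a step that is already met when the one before it is completed fails the run):
1. the fingers press the hatch in at its free edge (value of joint hatch below -0.035 rad and contact force between the fingers and hatch above 0.5 N), for 0.02 s.
2. the hatch, let go, has popped wide open and stands open untouched for two seconds while the robot watches (value of joint hatch above 1 rad and value of joint latch_pin above 0.006 m and contact force between each of the arm, the fingers and hatch below 0.1 N), for 1.8 s.
At the end, for the whole second after the job is handed in: The hatch stands still, open by more than 1.1 rad (63 degrees), released by one press of its latch; the power button is up, and the beaker, cup and bottle are within 20 mm of where they stood (value of joint hatch above 1.1 rad and velocity of joint hatch between -0.1 and 0.1 rad/s and value of joint latch_pin between 0.006 and 0.01 m and value of joint power below 0.001 m and distance of each of beaker_mid, cup_mid, bottle_mid from where it was at the start of the episode below 0.02 m); the robot touches nothing.
It fails at once if the latch was pressed a second time (value of joint latch_pin above 0.01 m).
It fails at once if the open hatch was grasped, pushed or carried (more than 5 N on it) (value of joint hatch above 0.4 rad and contact force between any of the fingers, the arm and hatch above 5 N).
It fails at once if the hatch was pried open with its latch still engaged (value of joint hatch above 0.1 rad and value of joint latch_pin below 0.003 m).
It fails at once if the power button was pressed (value of joint power above 0.003 m).
It fails at once if a bystander was pushed, lifted or tipped (moved over 20 mm) (distance of any of beaker_mid, cup_mid, bottle_mid from where it was at the start of the episode above 0.02 m).
It also fails if it takes over 40 s, if anything falls off the work surface, if the arm or the gripper's body presses on something with over 40 N, if the wrist force passes 120 N, or if a joint passes its speed limit or range.

## Robot

A 7-joint arm with a two-finger parallel gripper is mounted at the origin on the work surface. World frame = base frame: x ahead of the robot, y to its left, z up, the work surface at z = 0. Lengths are in m, angles in rad, forces in N, time in s.
With the tool pointing down it reaches from about 0.425 to 0.925 m from the base axis. Payload 6.8 kg.
Tool frame: the origin (TCP) lies midway between the tips of the shut fingers; the grasp point (between the pads) lies 19 mm behind it; z points along the fingers, y is the line along which they close (so a half turn about z gives the same grasp; the last joint's range is limited). The gripper opens to 85 mm and grips with 20 to 120 N. Pads are 22 mm wide; open, the fingers measure 114 mm over their backs; the gripper's body (76 mm by 85 mm) begins 54 mm behind the grasp point. The pads swing forward as they close: fully open they stand 13 mm farther back than shut.
Start: joints at [-1.445, 0.477, 0.022, 1.555, -0.011, 1.109, -0.083], TCP at [0.156, 0.657, 0.231] pointing down, gripper open.
Joint ranges: [-2.96, 2.96], [-0.34, 2.1], [-1.41, 1.46], [0.24, 2.44], [-1.37, 4.51], [0.17, 1.92], [-2.96, 2.96]. Speed limits (rad/s): [2.39, 2.39, 3.14, 3.14, 3.14, 3.14, 3.14].

## Interface

Orientations are given as a rotation vector (axis times angle).
In Python, from bench import r gives the robot as it stands. The module is installed in compiled form; this text tells all that it offers.
- The arm moves only by the tool apply_moves, never from a script. Its argument "rows" is a list of rows, each a list of 6 numbers: the shift along the tool's x, y, z scaled (see below), then the turn, a rotation vector about the tool's x, y, z scaled (see below). A call has 1 to 5 rows; each row is the pose to reach, as a shift and turn from the pose commanded when the call began, along the tool's axes at that moment; what a row does not reach only later rows make up. The controller multiplies each number of a shift by 0.25 m and each number of a turn by 90 degrees. A row lasts 1/8 s, in which the tool goes at most 62.5 mm and 10.7 degrees, less where a joint would pass 70% of its speed; a pose out of reach is approached as far as the arm can. A call with a number of a shift or a turn outside -1 to 1 is refused whole. A call with a gripper value outside its range is refused whole. "claw" is the opening, from 0 (shut) to 1 (fully open), set as the call begins (left out, the last holds). The fingers move at their own pace and stop on an object; "newtons" is the grip in N (left out, the last holds). Time passes only in rows, so rows that repeat a pose let the fingers close. It gives the time, the measured TCP pose, the force, the opening and the grip force at its end, in the units of the state.
- r.get_obs(): the state, without advancing time (a new reading comes with each control period).
- r.grab_frame(name): name is "scene" or "top"; returns a dict with "pixels" (384x512x3 uint8, red, green, blue), "intrinsics" (3x3 intrinsics, pixels), "dist" ([k1, k2, p1, p2, k3] as OpenCV has them; the pictures are not rectified), "eye" and "attitude" of the camera in the world. Camera axes: x right, y up, looking along -z (the intrinsics and any distortion apply to the point x, -y, -z); pixel columns grow to the right and rows downward; lengths in m; the calibration is good to about 2 mm. A picture is of the moment at which its call begins. There is no depth.
- r.hand_in(): hands the job in; it is judged then, once.
Trained networks look in a picture, given as the dict that the camera call returned (one of the last four; its "shot" number tells which), for a name from the list of things; names that differ only in an ending like _2 or _b are one class to them, and where a whole thing is asked for, a point or a joint stands for the part that bears it (a point fixed in the world has none). Each returns a list of dicts, best first, with "conf" (0 to 1); they miss things now and then, are a little off and sometimes report something else, mostly with a low value. They report only what shows in the picture. A call takes as long as a camera call.
- r.search_frame(picture, thing): "rect" ([left, top, width, height] in pixels, round what is visible of it).
- r.outline_of(picture, thing): "pixels" (384x512 bool, what is visible of it) and "rect" ([left, top, width, height] in pixels, round what is visible of it).
- r.landmark_of(picture, thing): "point" ([column, row] in pixels: a listed point, or the origin of a listed thing).
The state is a dict: "clock": time; "joints": joint angles; "qvel": joint speeds; "tau": joint torques, N m; "tcp_pos": TCP position; "orientation": TCP orientation; "contact_force": force on the tool from outside, world axes, zero at the start; "moment": the same for the moment, N m; "grip_width": finger opening in m; "gripper_force": force on a finger pad.
Only numpy, scipy, OpenCV 4.12 (cv2) and the standard library are available. Lean on these libraries where they do the work, as an engineer would, in place of code of your own. Each camera call takes 0.05 s, during which the arm holds its last target. There are 200 camera calls.

## Working session

There is one attempt and no reset: what is moved stays moved. The work goes in short steps, Python scripts to look and compute and a tool call to move; the robot and the scene stay as the last step left them, time stands still between calls to the robot, and variables do not carry over. Pictures are saved under pics/ and viewed, at most 10 in all, crops included, and the job is handed in when it is done.

Besides the shell and the picture viewer there is one more tool, called after ">>>" as name(argument=value, ...), one argument or row to a line, values as JSON. apply_moves: Moves the arm, as the interface text tells. Its arguments: {"type":"object","properties":{"rows":{"type":"array","items":{"type":"array","items":{"type":"number"}}},"claw":{"type":"number"},"newtons":{"type":"number"}},"required":["rows"]}

```bash
mkdir -p pics; cat > h.py <<'E'
import numpy as np, cv2
from scipy.spatial.transform import Rotation as R
from bench import r
def rot(a):
    a=np.array(a,float)
    return a if a.shape==(3,3) else (R.from_rotvec(a).as_matrix() if a.size==3 else R.from_quat(a).as_matrix())
def ray(f,p):
    q=cv2.undistortPoints(np.array([[p]],float),np.array(f["intrinsics"]),np.array(f["dist"]))[0,0]
    return np.array(f["eye"]),rot(f["attitude"])@np.array([q[0],-q[1],-1])
def atz(f,p,z):
    e,d=ray(f,p); return e+d*(z-e[2])/d[2]
def tri(obs):
    A=np.zeros((3,3));b=np.zeros(3)
    for f,p in obs:
        e,d=ray(f,p);d=d/np.linalg.norm(d);P=np.eye(3)-np.outer(d,d);A+=P;b+=P@e
    return np.linalg.solve(A,b)
def totool(target):
    o=r.get_obs();return rot(o["orientation"]).T@(np.array(target)-o["tcp_pos"])
E
python3 - <<'E'
from h import *
np.set_printoptions(precision=4,suppress=True)
s=r.grab_frame("scene");t=r.grab_frame("top")
print(s["attitude"],s["eye"],t["eye"])
cv2.imwrite("pics/a.png",s["pixels"][...,::-1]);cv2.imwrite("pics/b.png",t["pixels"][...,::-1])
Z=dict(tester=0,hatch_pad=.093,hatch_hinge=.084,power=.083,beaker_mid=.05,cup_mid=.0475,bottle_mid=.065)
for n,z in Z.items():
    o=[]
    for f in(s,t):
        l=r.landmark_of(f,n)
        for k in l[:2]: print(n,f["shot"],k["point"],round(k["conf"],2),atz(f,k["point"],z))
        if l:o.append((f,l[0]["point"]))
    if len(o)==2:print("  tri",tri(o))
o=r.get_obs();print(o);print(rot(o["orientation"]))
E
```

```text
[0.4176 0.9091 2.0895] [1.0066 0.3991 0.6162] [0.383  0.0495 1.2158]
tester 1 [125.9, 154.4] 0.7 [ 0.6001 -0.4263  0.    ]
tester 1 [199.6, 187.9] 0.62 [ 0.5707 -0.1506  0.    ]
tester 2 [335.0, 201.7] 0.77 [ 0.5783 -0.1541  0.    ]
  tri [ 0.6286 -0.1834  0.1271]
hatch_pad 1 [217.2, 150.4] 0.86 [ 0.5134 -0.1313  0.093 ]
hatch_pad 1 [125.7, 154.4] 0.34 [ 0.6617 -0.3021  0.093 ]
hatch_pad 2 [333.0, 224.2] 0.94 [ 0.5107 -0.1333  0.093 ]
  tri [ 0.511  -0.1337  0.0905]
hatch_hinge 1 [194.5, 176.1] 0.89 [ 0.6088 -0.1139  0.084 ]
hatch_hinge 2 [328.3, 183.7] 0.67 [ 0.6075 -0.1247  0.084 ]
hatch_hinge 2 [424.7, 235.1] 0.3 [ 0.4871 -0.3563  0.084 ]
  tri [ 0.6062 -0.1228  0.0784]Traceback (most recent call last):
  File "<stdin>", line 10, in <module>
ValueError: it knows: beaker_mid, bottle_mid, cup_mid, hatch_hinge, hatch_pad, tester
```

```bash
python3 - <<'E'
from h import *
np.set_printoptions(precision=4,suppress=True)
s=r.grab_frame("scene");t=r.grab_frame("top")
Z=dict(beaker_mid=.05,cup_mid=.0475,bottle_mid=.065)
for n,z in Z.items():
    for f in(s,t):
        for k in r.landmark_of(f,n)[:2]: print(n,f["shot"],k["point"],round(k["conf"],2),atz(f,k["point"],z))
o=r.get_obs();print(o);print(rot(o["orientation"]))
E
```

```text
beaker_mid 3 [125.8, 156.5] 0.64 [ 0.6389 -0.3517  0.05  ]
beaker_mid 4 [416.6, 171.2] 0.74 [ 0.6499 -0.3543  0.05  ]
cup_mid 3 [163.2, 127.1] 0.58 [ 0.4823 -0.384   0.0475]
cup_mid 4 [426.9, 235.0] 0.57 [ 0.4907 -0.3751  0.0475]
cup_mid 4 [329.8, 224.1] 0.35 [ 0.516  -0.1329  0.0475]
bottle_mid 3 [267.1, 179.6] 0.68 [0.4999 0.0118 0.065 ]
bottle_mid 4 [269.2, 223.6] 0.96 [0.5134 0.0133 0.065 ]
{'clock': 0.8, 'joints': array([-1.4451,  0.4769,  0.0224,  1.5554, -0.0115,  1.1093, -0.0831]), 'qvel': array([-0.0008, -0.0012,  0.0012, -0.0008,  0.0011, -0.0012,  0.0006]), 'tau': array([ -0.0017, -59.6256,   1.6061, -28.1537,   0.0127,   0.0015,
        -0.    ]), 'tcp_pos': array([0.1564, 0.6567, 0.2314]), 'orientation': array([0.3663, 3.1202, 0.0002]), 'contact_force': array([ 0.9154, -0.39  , -0.1667]), 'moment': array([ 0.0574,  0.0238, -0.0111]), 'gripper_force': 0.0, 'grip_width': 0.08532138662537139}
[[-0.9728  0.2316  0.    ]
 [ 0.2316  0.9728  0.0001]
 [ 0.      0.0001 -1.    ]]
```

View pics/a.png

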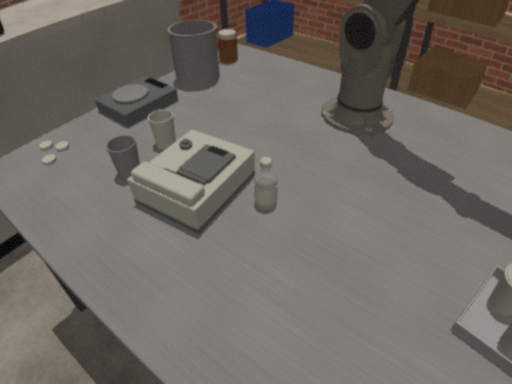

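View pics/b.png

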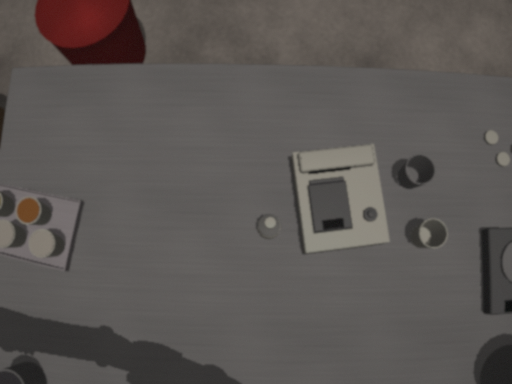

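The scene picture shows the tester, with its pad at about (217,150), the power button at (186,144) and the bottle at (265,188). In the top picture the pad is at (333,224). The pad measures about (0.511, -0.133, 0.09), tester yaw is about +6°, and the bottle is about 145 mm away along +y. I'll go round at height with the fingers shut.

>>> apply_moves(
  rows=[
    [-0.19,-0.12,-0.02,0,0,-0.05],
    [-0.39,-0.24,-0.04,0,0,-0.1],
    [-0.58,-0.36,-0.06,0,0,-0.15],
    [-0.77,-0.48,-0.08,0,0,-0.2],
    [-0.96,-0.6,-0.08,0,0,-0.21],
  ],
  claw=0,
)

```text
clock: 1.42
tcp_pos: [0.3565, 0.454, 0.2521]
orientation: [-0.153, 3.137, 0.002]
contact_force: [1.0, 0.9, 0.3]
grip_width: 0.0
gripper_force: 0.0
```

```bash
cat > w.py <<'E'
from h import *
import sys
np.set_printoptions(precision=4,suppress=True)
o=r.get_obs();m=rot(o["orientation"]);print(o["clock"],o["tcp_pos"],o["joints"],o["grip_width"],o["contact_force"]);print(m)
print("scaled",totool(eval(sys.argv[1]))/.25)
E
python3 w.py "[.48,.2,.25]"
```

```text
1.425 [0.3565 0.454  0.2521] [-1.0418  0.296   0.0356  1.775  -0.0119  1.0692  0.6659] 2.473377109124468e-05 [0.9866 0.8709 0.2763]
[[-0.9953 -0.0971  0.0008]
 [-0.0971  0.9953  0.0013]
 [-0.0009  0.0012 -1.    ]]
scaled [-0.3931 -1.059   0.0073]
```

>>> apply_moves(
  rows=[
    [-0.08,-0.2,0,0,0,0],
    [-0.16,-0.4,0,0,0,0],
    [-0.24,-0.6,0,0,0,0],
    [-0.32,-0.8,0,0,0,0],
    [-0.4,-1,0,0,0,0],
  ],
)

```text
clock: 2.05
tcp_pos: [0.4793, 0.2143, 0.2516]
orientation: [-0.151, 3.137, 0.001]
contact_force: [1.6, 0.9, 1.0]
grip_width: -0.0001
gripper_force: 0.0
```

>>> apply_moves(
  rows=[
    [-0.04,-0.2,0,0,0,0],
    [-0.08,-0.4,0,0,0,0],
    [-0.12,-0.6,0,0,0,0],
    [-0.16,-0.8,0,0,0,0],
    [-0.2,-1,0,0,0,0],
  ],
)

```text
clock: 2.68
tcp_pos: [0.5528, -0.0297, 0.2516]
orientation: [-0.151, 3.137, 0.0]
contact_force: [0.7, 0.6, 0.1]
grip_width: -0.0002
gripper_force: 0.0
```

```bash
python3 w.py "[.509,-.134,.15]"
```

```text
2.675 [ 0.5528 -0.0297  0.2516] [-0.3346  0.2614  0.3338  1.8446 -0.0981  1.0507  1.7046] -0.00015835786043054452 [0.6555 0.5764 0.0662]
[[-0.9954 -0.0962  0.0008]
 [-0.0962  0.9954  0.0003]
 [-0.0008  0.0002 -1.    ]]
scaled [ 0.2148 -0.3987  0.4062]
```

>>> apply_moves(
  rows=[
    [0.1,-0.2,0,0,0,0],
    [0.21,-0.4,0.05,0,0,0],
    [0.21,-0.4,0.25,0,0,0],
    [0.21,-0.4,0.42,0,0,0],
    [0.21,-0.4,0.42,0,0,0],
  ],
)

```text
clock: 3.3
tcp_pos: [0.5074, -0.1324, 0.144]
orientation: [0.15, -3.132, -0.001]
contact_force: [0.2, 0.0, 0.7]
grip_width: -0.0002
gripper_force: 0.0
```

```bash
python3 w.py "[.511,-.134,.093]"; python3 - <<'E'
from h import *
s=r.grab_frame("scene");t=r.grab_frame("top")
o=[]
for f in(s,t):
    l=r.landmark_of(f,"hatch_pad")
    for k in l[:2]: print(k["point"],round(k["conf"],2),atz(f,k["point"],.093))
a=cv2.resize(s["pixels"][90:240,120:320],None,fx=2.5,fy=2.5,interpolation=3)
b=cv2.resize(t["pixels"][130:280,240:440],None,fx=2.5,fy=2.5,interpolation=3)
c=np.vstack([a[:300],b[:300]]);c=cv2.convertScaleAbs(c,alpha=1.3)
cv2.imwrite("pics/c.png",c[...,::-1])
E
```

```text
3.3 [ 0.5074 -0.1324  0.144 ] [-0.1574  0.3542  0.3602  2.0123 -0.1687  0.8094  1.9666] -0.00016164223225784963 [0.1673 0.0068 0.6724]
[[-0.9954 -0.0958 -0.0061]
 [-0.0958  0.9954  0.0004]
 [ 0.006   0.001  -1.    ]]
scaled [-0.0149 -0.008   0.2041]
[218.6, 148.2] 0.86 [ 0.50468979 -0.13478076  0.093     ]
[331.4, 223.5] 0.96 [ 0.51224641 -0.12953349  0.093     ]
[327.2, 183.1] 0.29 [ 0.6071389  -0.12069799  0.093     ]
```

View pics/c.png

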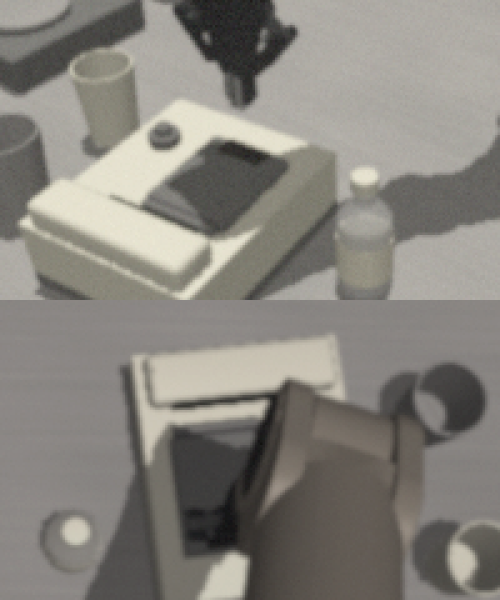

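The fingertips are right above the pad: tip at about (240,100) in the upper crop, pad at (245,150), with the bottle and button clear. Going down now.

>>> apply_moves(
  rows=[
    [-0.01,0,0.05,0,0,0],
    [-0.01,0,0.1,0,0,0],
    [-0.01,0,0.15,0,0,0],
    [-0.01,0,0.18,0,0,0],
    [-0.01,0,0.18,0,0,0],
  ],
)

```text
clock: 4.12
tcp_pos: [0.5116, -0.1325, 0.1005]
orientation: [0.151, -3.136, -0.0]
contact_force: [0.7, -0.1, 1.0]
grip_width: -0.0002
gripper_force: 0.0
```

>>> apply_moves(
  rows=[
    [0,0,0.02,0,0,0],
    [0,0,0.035,0,0,0],
    [0,0,0.05,0,0,0],
    [0,0,0.06,0,0,0],
    [0,0,0.06,0,0,0],
  ],
)

```text
clock: 4.75
tcp_pos: [0.512, -0.1327, 0.0864]
orientation: [0.15, -3.138, -0.0]
contact_force: [-2.2, 1.2, 5.2]
grip_width: -0.0002
gripper_force: 2.7
```

>>> apply_moves(
  rows=[
    [0,0,0.008,0,0,0],
    [0,0,0.012,0,0,0],
    [0,0,0.012,0,0,0],
  ],
)

```text
clock: 5.12
tcp_pos: [0.5121, -0.1328, 0.0855]
orientation: [-0.15, 3.138, 0.002]
contact_force: [-10.3, 2.1, 27.9]
grip_width: 0.0002
gripper_force: 14.6
```

At the stop (28 N). Now I'll retreat quickly, up and back.

>>> apply_moves(
  rows=[
    [0.08,0,-0.23,0,0,0],
    [0.16,0,-0.46,0,0,0],
    [0.24,0,-0.68,0,0,0],
    [0.3,0,-0.9,0,0,0],
    [0.3,0,-1,0,0,0],
  ],
)

```text
clock: 5.75
tcp_pos: [0.4377, -0.1403, 0.3365]
orientation: [-0.149, 3.133, 0.001]
contact_force: [1.0, 0.2, -0.2]
grip_width: 0.0001
gripper_force: 0.0
```

```bash
python3 - <<'E'
from h import *
s=r.grab_frame("scene")
print(r.get_obs()["tcp_pos"])
cv2.imwrite("pics/d.png",cv2.resize(s["pixels"][40:240,100:340],None,fx=2,fy=2)[...,::-1])
E
```

```text
[ 0.43917476 -0.14027971  0.33857024]
```

View pics/d.png

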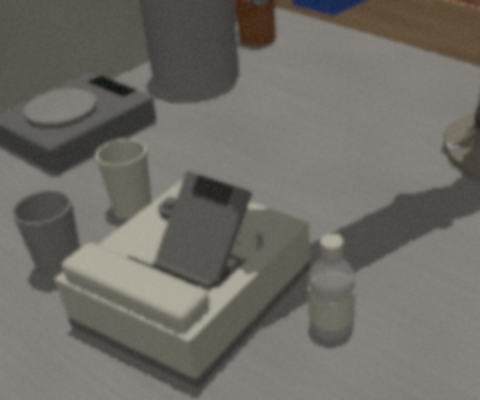

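The hatch is rising, with its pad at about (213,190) in the crop, and the arm is clear of it. Waiting more than 4 s to watch it stand open.

>>> apply_moves(
  rows=[
    [0,0,0,0,0,0],
    [0,0,0,0,0,0],
    [0,0,0,0,0,0],
    [0,0,0,0,0,0],
    [0,0,0,0,0,0],
  ],
)

```text
clock: 6.42
tcp_pos: [0.4375, -0.1397, 0.333]
orientation: [0.151, -3.137, 0.0]
contact_force: [-0.7, -0.3, -0.1]
grip_width: 0.0001
gripper_force: 0.0
```

>>> apply_moves(
  rows=[
    [0,0,0,0,0,0],
    [0,0,0,0,0,0],
    [0,0,0,0,0,0],
    [0,0,0,0,0,0],
    [0,0,0,0,0,0],
  ],
)

```text
clock: 7.05
tcp_pos: [0.4375, -0.1397, 0.3333]
orientation: [-0.151, 3.138, 0.0]
contact_force: [-1.1, -0.0, -0.9]
grip_width: 0.0001
gripper_force: 0.0
```

>>> apply_moves(
  rows=[
    [0,0,0,0,0,0],
    [0,0,0,0,0,0],
    [0,0,0,0,0,0],
    [0,0,0,0,0,0],
    [0,0,0,0,0,0],
  ],
)

```text
clock: 7.68
tcp_pos: [0.4375, -0.1397, 0.3333]
orientation: [-0.151, 3.138, 0.0]
contact_force: [-1.1, -0.1, -0.3]
grip_width: 0.0003
gripper_force: 0.0
```

>>> apply_moves(
  rows=[
    [0,0,0,0,0,0],
    [0,0,0,0,0,0],
    [0,0,0,0,0,0],
    [0,0,0,0,0,0],
    [0,0,0,0,0,0],
  ],
)

```text
clock: 8.3
tcp_pos: [0.4375, -0.1397, 0.3333]
orientation: [0.151, -3.138, -0.0]
contact_force: [0.2, -0.1, -0.2]
grip_width: -0.0003
gripper_force: 0.0
```

>>> apply_moves(
  rows=[
    [0,0,0,0,0,0],
    [0,0,0,0,0,0],
    [0,0,0,0,0,0],
    [0,0,0,0,0,0],
    [0,0,0,0,0,0],
  ],
)

```text
clock: 8.93
tcp_pos: [0.4375, -0.1397, 0.3333]
orientation: [-0.151, 3.138, 0.0]
contact_force: [0.1, 0.1, -0.5]
grip_width: -0.0001
gripper_force: 0.0
```

>>> apply_moves(
  rows=[
    [0,0,0,0,0,0],
    [0,0,0,0,0,0],
    [0,0,0,0,0,0],
    [0,0,0,0,0,0],
    [0,0,0,0,0,0],
  ],
)

```text
clock: 9.55
tcp_pos: [0.4375, -0.1397, 0.3333]
orientation: [-0.151, 3.138, 0.0]
contact_force: [0.0, -0.1, -0.7]
grip_width: 0.0002
gripper_force: 0.0
```

>>> apply_moves(
  rows=[
    [0,0,0,0,0,0],
    [0,0,0,0,0,0],
    [0,0,0,0,0,0],
    [0,0,0,0,0,0],
    [0,0,0,0,0,0],
  ],
)

```text
clock: 10.18
tcp_pos: [0.4375, -0.1397, 0.3333]
orientation: [0.151, -3.138, -0.0]
contact_force: [-0.6, 0.5, -0.4]
grip_width: -0.0001
gripper_force: 0.0
```

```bash
python3 - <<'E'
from h import *
s=r.grab_frame("scene");t=r.grab_frame("top")
o=r.get_obs();print(o["clock"],o["contact_force"])
for n,z in dict(beaker_mid=.05,cup_mid=.0475,bottle_mid=.065).items():
    for k in r.landmark_of(s,n)[:1]: print(n,atz(s,k["point"],z))
cv2.imwrite("pics/e.png",cv2.resize(s["pixels"][40:240,100:340],None,fx=2,fy=2)[...,::-1])
E
```

```text
10.275 [ 0.47553498 -0.53740967 -0.20812828]
beaker_mid [ 0.63464123 -0.35624051  0.05      ]
cup_mid [ 0.49897759 -0.3772758   0.0475    ]
bottle_mid [0.50358344 0.01345591 0.065     ]
```

View pics/e.png

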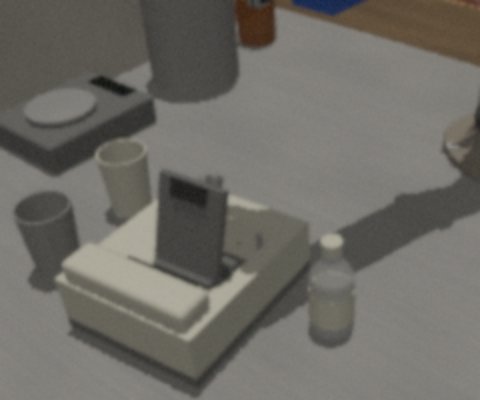

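The hatch stands wide open, with its pad at about (190,190) in the crop, and the objects around it have not moved.

```bash
python3 -c "
from bench import r
print(r.hand_in())"
```

```text
the job is handed in; nothing more can be done
None
```

The hatch was pressed once to its stop and let go, and in the last picture, about 4.5 s later, it stands wide open with the bystanders unmoved; the job is handed in, and `hand_in` returned no verdict.

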